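# Load the sample rack into the counting bay past the sprung gate

## Task

Load the sample rack into the counting bay: with one fingertip press the thumb bar down and keep the gate up, and with another finger push the rack along the channel, under the raised gate, fully home against the end stop in front of the counter tube. Then let go so that the gate drops shut behind the rack. Only push the rack, do not grip or lift it, do not let the rack and the gate knock together, and leave the other things on the bench where they are.

Things in the scene. Friction and masses are not known exactly. Their poses are not given: they have to be found in the camera images.
- chute: Fixed counting bench: grey base plate 10 mm thick (x -175 to 335, y -48 to 64 mm) with an aluminium channel on it. Origin on the work surface under the channel's centre line; x is the feed direction (towards the counter tube), y is left of it (the thumb bar's side), z up. Channel floor z = 10 mm; side walls 60 mm apart inside, 4 mm thick, tops at z = 40 mm, from x = -160 to 190 mm.
- end_stop (a point): Centre of the end stop's face, in front of the counter tube: chute x = 188, y = 0, z = 36 mm; turned as the chute.
- shaft_end (a point): Rear end of the gate's shaft, at chute x = -170, y = 46, z = 50 mm. The shaft, 9 mm thick, runs from here along the left of the channel to x = 116 mm in three bearing posts (tops at z = 58 mm, y = 38 to 54 mm) at x = -168, 62 and 118 mm.
- gate (a joint): Angle of the gate about its shaft, which lies along the channel: 0 = shut (sprung), 1.25 = stop. It grows as the thumb bar is pressed down; the drop arm then swings up sideways in the plane across the channel. From 0.8 on it clears the rack; at 1.1 it stands up to 117 mm above the work surface. Let go, it shuts by itself.
- gate_tip (a point): Middle of the lower edge of the gate's blade; shut, at chute x = 100, y = -10, z = 24 mm. The gate is a steel drop arm 10 mm thick along the channel: a bar 8 mm high across the channel from the shaft at z = 50 mm, with a blade 28 mm wide hanging from it to 14 mm above the channel floor.
- bar_mid (a point): Middle of the thumb bar (chute x = -55 mm), on its axis: a round steel bar 14 mm thick left of the channel and parallel to it, chute x = -155 to 45 mm, joined to the shaft by an arm at each end only, so a fingertip can slide along its top. At gate angle q it is at chute y = 46 + 34 cos(0.35 - q), z = 50 + 34 sin(0.35 - q) mm: 78, 62 shut; 73, 29 at q = 1. Holding it down takes 2 to 6 N.
- rack: Loose black sample rack, about 0.3 kg, in the channel: block 80 mm long (x), 56 wide, 46 high, holding five metal plates; origin under the block's centre, x to its front (the end stop). A tongue 24 mm wide, 6 high runs back from it, low enough to pass under the shut gate, to an upright push plate 40 mm wide, 44 high, its rear face at x = -123 mm. Home: origin at chute x = 148 mm.
- push_face (a point): Centre of the rear face of the rack's push plate, 30 mm above the rack's underside (40 mm above the work surface); turned as the rack.
- jar: Bystander: amber glass jar with lid, 48 mm across, 62 mm high; origin under its centre.
- boss_head: Bystander: cast metal rod clamp about 60 x 26 x 34 mm; origin under its centre.
- brass_mass: Bystander: brass mass 42 mm across, 50 mm high; origin under its centre.
Mind the look-alikes: they are no part of the job. Of the things that look like the rack, the middle-sized one is meant.

How it is judged:
On the way, in this order (a step that is already met when the one before it is completed fails the run):
1. a finger holds the gate up by its thumb bar while the rack still stands before it (value of joint gate above 0.75 rad and contact force between the fingers and gate above 0.3 N and x of rack in the frame of chute below 0.062 m), for 0.1 s.
2. a finger pushes the rack under the gate while a finger still holds the gate up (value of joint gate above 0.75 rad and contact force between the fingers and gate above 0.3 N and contact force between the fingers and rack above 0.1 N and x of rack in the frame of chute between 0.068 and 0.135 m), for 0.1 s.
At the end, for the whole second after the job is handed in: The rack stands at rest on the channel floor within 4 mm of the end stop, and the gate is shut behind it (below 0.06 rad) (x of rack in the frame of chute above 0.144 m and z of rack in the frame of chute below 0.013 m and value of joint gate below 0.06 rad and linear speed of rack below 0.01 m/s); the robot touches nothing.
It fails at once if the rack is lifted (more than 8 mm) or tipped (z of rack in the frame of chute above 0.018 m or angle between rack's own z axis and vertical above 0.15 rad).
It fails at once if the rack and the gate knock together (more than 2 N) (contact force between rack and gate above 2 N).
It fails at once if a bystander is moved by more than 15 mm (distance of any of jar, brass_mass, boss_head from where it was at the start of the episode above 0.015 m).
It also fails if it takes over 42 s, if anything falls off the work surface, if the arm or the gripper's body presses on something with over 40 N, if the wrist force passes 120 N, or if a joint passes its speed limit or range.

## Robot

A 6-joint arm with a two-finger parallel gripper is mounted at the origin on the work surface. World frame = base frame: x ahead of the robot, y to its left, z up, the work surface at z = 0. Lengths are in m, angles in rad, forces in N, time in s.
With the tool pointing down it reaches from about 0.35 to 0.975 m from the base axis. Payload 4.9 kg.
Tool frame: the origin (TCP) lies at the very end of the fingers, on their centre line; the grasp point (between the pads) lies env.pinch_z behind it (env.pinch_z is the distance from the TCP to the grasp point, in m); z points along the fingers, x is the direction in which the jaws open and shut, and the axes are right-handed (so a half turn about z gives the same grasp; the last joint's range is limited). The gripper opens to 85 mm and grips with 20 to 120 N. Pads are 22 mm wide; open, the fingers measure 114 mm over their backs; the gripper's body (76 mm by 85 mm) begins 54 mm behind the grasp point. The pads swing forward as they close: fully open they stand 13 mm farther back than shut.
Start: joints at [-1.401, 0.053, 1.613, -0, 1.476, -0.119], TCP at [0.178, -0.599, 0.231] pointing down, gripper open.
Joint ranges: [-3.01, 3.01], [-1.01, 2.22], [0.06, 2.58], [-1.02, 4.17], [0.09, 2.62], [-3.14, 3.14]. Speed limits (rad/s): [2.57, 2.57, 3.14, 3.14, 3.14, 3.14].

## Interface

Orientations are given as a rotation vector (axis times angle).
In Python, from plant import sensors, viewer, close_job, env gives the robot as it stands. The module is installed in compiled form; this text tells all that it offers.
- The arm moves only by the shell command python3 -m crank 'ROWS' [FORCE]. ROWS is a JSON object of lists of equal length, an entry for each row: "hand": the finger opening in cm, from 0 to 8.54; "delta_pos": the shift along the tool's x, y, z in cm, a list of three; "yaw": the turn about the tool's z in rad. In form: {"hand": [hand, ...], "delta_pos": [[tx, ty, tz], ...], "yaw": [yaw, ...]}. A call has 1 to 20 rows; each row is the pose to reach, as a shift and turn from the pose commanded when the call began, along the tool's axes at that moment; what a row does not reach only later rows make up. A row lasts 1/10 s, in which the tool goes at most 50 mm and 8.59 degrees, less where a joint would pass 70% of its speed; a pose out of reach is approached as far as the arm can. A call with a gripper value outside its range is refused whole. The fingers move at their own pace and stop on an object; FORCE is the grip in N (left out, the last holds). Time passes only in rows, so rows that repeat a pose let the fingers close. It gives the time, the measured TCP pose, the force and the opening at its end, in the units of the state.
- sensors.get_obs(): the state, without advancing time (a new reading comes with each control period).
- viewer.snapshot(name): name is "side" or "top"; returns the picture (400x640x3 uint8, blue, green, red); there is no depth.
- viewer.camera_model(name): a dict with "vfov" (degrees; the focal length in pixels is half the picture's height over the tangent of half this angle, whatever the lens; pixels are square), "cx", "cy" (the principal point, pixels), "k1" (the pictures are not rectified: a ray, as slopes to the right and down, at radius r is drawn at 1 + k1 r^2 times it, then the intrinsics apply), "origin" and "attitude" of the camera in the world. Camera axes: x right, y up, looking along -z (the intrinsics and any distortion apply to the point x, -y, -z); pixel columns grow to the right and rows downward; lengths in m; the calibration is good to about 2 mm. A picture is of the moment at which its call begins. camera_model takes no time and is no camera call.
- close_job(): hands the job in, once; it reports no verdict.
The state is a dict: "t": time; "qpos": joint angles; "joint_velocities": joint speeds; "joint_efforts": joint torques, N m; "tool_pos": TCP position; "ee_rot": TCP orientation; "wrist_force": force on the tool from outside, world axes, zero at the start; "ft_torque": the same for the moment, N m; "grip_width": finger opening in m.
Only numpy, scipy, OpenCV 4.12 (cv2) and the standard library are available. Lean on these libraries where they do the work, as an engineer would, in place of code of your own. Each camera call takes 0.05 s, during which the arm holds its last target. There are 200 camera calls.

## Working session

There is one attempt and no reset: what is moved stays moved. The work goes in short steps, Python scripts to look and compute and a shell command to move; the robot and the scene stay as the last step left them, time stands still between calls to the robot, and variables do not carry over. Pictures are saved under pics/ and viewed, about 8 in all and at most 12, crops included, and the job is handed in when it is done.

```bash
mkdir -p pics
python3 - <<'E'
from plant import sensors, viewer, env
import cv2
for n in("side","top"):
    cv2.imwrite(f"pics/{n}0.png",viewer.snapshot(n)); print(viewer.camera_model(n))
print(sensors.get_obs(), env.pinch_z)
E
```

```text
{'vfov': 54.34858851720172, 'cx': 315.80412011007405, 'cy': 202.388386987326, 'k1': -0.058144259411340285, 'origin': array([ 0.466398  , -0.46838878,  0.50008898]), 'attitude': array([ 0.82257487, -0.07356333, -0.11110296])}
{'vfov': 48.34318504426203, 'cx': 318.22652089942386, 'cy': 202.2058640866346, 'k1': -0.12251529879184254, 'origin': array([0.36008597, 0.00379804, 1.02729303]), 'attitude': array([ 0.1498676 , -0.13376257, -1.54492928])}
{'t': 0.1, 'qpos': array([-1.40104218e+00,  5.32896073e-02,  1.61415076e+00, -8.80042859e-06,
        1.47602103e+00, -1.18971305e-01]), 'joint_velocities': array([-0.00184319, -0.00129983, -0.00307259,  0.00061554,  0.00032687,
       -0.00111798]), 'joint_efforts': array([-7.81183826e-04, -3.94904244e+01, -3.71365643e+01, -2.30302776e-04,
        3.85642677e-03, -7.48483558e-06]), 'tool_pos': array([ 0.17787542, -0.5985624 ,  0.23019028]), 'ee_rot': array([-2.51688761e+00,  1.87798535e+00,  2.13629541e-03]), 'wrist_force': array([ 0.31309019,  0.08375655, -0.43422284]), 'ft_torque': array([-0.09446979, -0.0050815 , -0.04193682]), 'grip_width': 0.08553857856320196} 0.0187
```

View pics/top0.png

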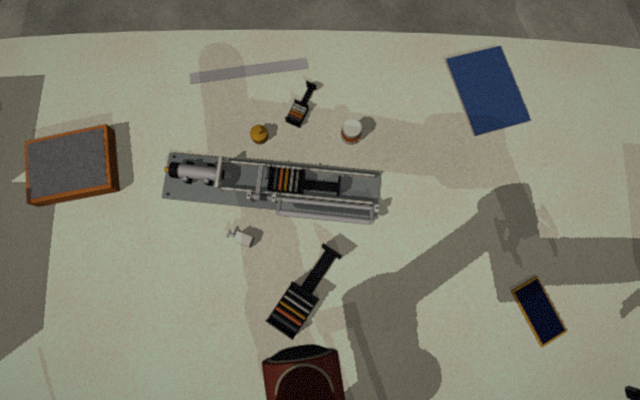

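View pics/side0.png

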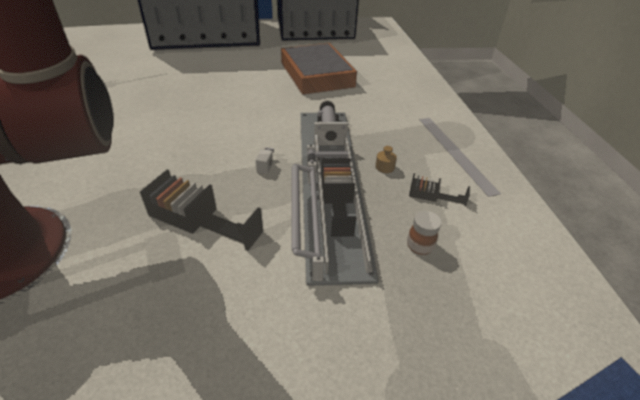

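Top view: three rack look-alikes. Large at (300,295), lying on the bench; small at (300,105), lying on the bench; middle-sized in the channel at (290,180), with its plate at about (340,185). The one in the channel fits the description. Next I'll enlarge both views to confirm it and measure.

Run:
```python
import cv2
import numpy as np
a=cv2.imread("pics/top0.png")[140:235,155:395]; a=cv2.resize(a,None,fx=3.33,fy=3.33,interpolation=cv2.INTER_CUBIC)
b=cv2.imread("pics/side0.png")[95:290,240:400]; b=cv2.resize(b,None,fx=3,fy=3,interpolation=cv2.INTER_CUBIC)
cv2.imwrite("pics/topc.png",a); cv2.imwrite("pics/sidec.png",b)
```

```text
(no output)
```

View pics/topc.png

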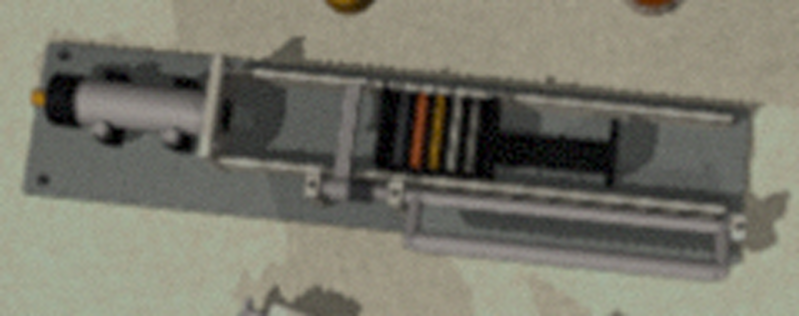

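View pics/sidec.png

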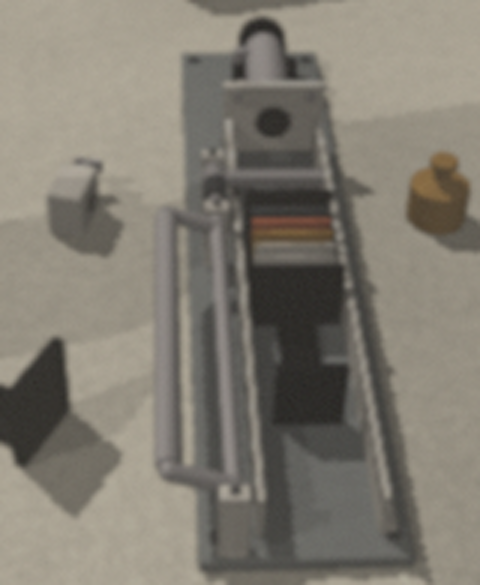

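The crops confirm it: the middle-sized rack (crop block at (440,133), push plate at (613,152)) stands in the channel behind the shut gate (crop (345,140)). Now I'll fit the chute pose and rack x from picked points in both views.

```bash
cat > h.py <<'E'
import numpy as np, cv2
from plant import viewer
from scipy.spatial.transform import Rotation as R
from scipy.optimize import least_squares
def proj(name,P):
    m=viewer.camera_model(name); f=200/np.tan(np.radians(m["vfov"]/2))
    c=(np.atleast_2d(P)-m["origin"])@R.from_rotvec(m["attitude"]).as_matrix()
    s=np.c_[c[:,0]/-c[:,2],c[:,1]/c[:,2]]; r2=(s**2).sum(1,keepdims=True)
    return s*(1+m["k1"]*r2)*f+[m["cx"],m["cy"]]
def world(p,L): # chute mm -> world
    L=np.atleast_2d(L)/1000.; c,s=np.cos(p[2]),np.sin(p[2])
    return np.c_[p[0]+c*L[:,0]-s*L[:,1],p[1]+s*L[:,0]+c*L[:,1],L[:,2]]
E
python3 - <<'E'
from h import *
T=[((48,44),(335,-48,10)),((25,192),(335,64,10)),((752,103),(-175,-48,10)),((733,119),(-160,-32,40)),((738,227),(-168,46,58)),((397,191),(62,46,58)),((313,185),(118,46,58)),((408,243),(45,78,62)),((724,272),(-155,78,62))]
S=[((182,55),(335,64,10)),((316,54),(335,-48,10)),((203,565),(-175,64,10)),((413,558),(-175,-48,10)),((236,491),(-168,46,58)),((215,203),(62,46,58)),((212,153),(118,46,58)),((165,470),(-155,78,62)),((163,213),(45,78,62))]
tp=np.array([a for a,_ in T])/3.33+[155,140]; sp=np.array([a for a,_ in S])/3+[240,95]
tl=[b for _,b in T]; sl=[b for _,b in S]
def res(p): return np.r_[proj("top",world(p,tl))-tp,proj("side",world(p,sl))-sp]
for nm,sel in(("top",slice(0,9)),("side",slice(9,18)),("both",slice(0,18))):
    r=least_squares(lambda p:res(p)[sel].ravel(),[.42,-.0,1.57],loss="soft_l1"); print(nm,r.x.round(4),np.degrees(r.x[2]))
p=r.x; print(res(p).round(1).tolist()); np.save("p.npy",p)
for x in(-85,-80,-75,-70,-65,-60): # plate rear top edge, block rear/front top edges (plate x+123-40, +40)
    q=lambda n,L:((proj(n,world(p,L))-([155,140] if n=="top" else [240,95]))*(3.33 if n=="top" else 3)).round().astype(int).tolist()
    print(x,"top",q("top",[(x,-20,54),(x,20,54),(x+83,-28,56),(x+163,-28,56)]),"side",q("side",[(x,-20,54),(x,20,54),(x,-20,10),(x,20,10),(x+83,-28,56),(x+83,28,56)]))
E
```

```text
top [0.5862 0.0488 1.4925] 85.51287839004527
side [0.5844 0.0486 1.4883] 85.27321428037108
both [0.5852 0.0487 1.4901] 85.37683984013603
[[-0.2, -0.4], [-1.0, 0.5], [0.1, 2.1], [0.4, 0.3], [0.7, 0.4], [-0.3, 0.9], [0.1, 0.2], [2.2, -0.1], [-1.9, 0.4], [-0.4, -1.1], [-0.1, -0.9], [-1.5, -0.3], [1.6, 0.0], [0.0, 0.4], [0.6, 0.3], [0.5, -0.0], [1.4, -0.8], [0.9, 1.0]]
-85 top [[625, 121], [619, 179], [504, 97], [386, 86]] side [[350, 373], [276, 375], [343, 428], [272, 430], [346, 271], [252, 272]]
-80 top [[617, 120], [612, 178], [496, 96], [379, 85]] side [[349, 367], [275, 368], [342, 422], [271, 423], [345, 265], [251, 267]]
-75 top [[610, 120], [604, 177], [489, 95], [372, 84]] side [[348, 360], [275, 362], [341, 415], [271, 417], [344, 260], [251, 261]]
-70 top [[603, 119], [597, 177], [481, 95], [364, 83]] side [[347, 354], [274, 355], [340, 409], [270, 410], [343, 255], [250, 256]]
-65 top [[595, 118], [589, 176], [474, 94], [357, 83]] side [[345, 348], [273, 349], [339, 402], [269, 404], [342, 249], [250, 251]]
-60 top [[588, 117], [582, 175], [467, 93], [350, 82]] side [[344, 341], [273, 343], [338, 396], [269, 398], [341, 244], [249, 245]]
```

```bash
cat >> h.py <<'E'
def go(L):
    from plant import sensors
    o=sensors.get_obs(); p=np.load("p.npy"); M=R.from_rotvec(o["ee_rot"]).as_matrix()
    d=world(p,L)[0]-o["tool_pos"]; az=np.arctan2(M[1,0],M[0,0]); c,s=np.cos(p[2]),np.sin(p[2]); e=o["tool_pos"][:2]-p[:2]
    print("delta cm",(M.T@d*100).round(2),"yaw",round(-(p[2]-np.pi/2-az),4),"tool z",M[:,2].round(3),"| now chute",np.round([(c*e[0]+s*e[1])*1e3,(-s*e[0]+c*e[1])*1e3,o["tool_pos"][2]*1e3],1),"F chute",np.round([c*o["wrist_force"][0]+s*o["wrist_force"][1],-s*o["wrist_force"][0]+c*o["wrist_force"][1],o["wrist_force"][2]],1),"w",o["grip_width"].round(4),"t",o["t"])
E
python3 -c "
from h import *
go((-105,34,200))"
```

```text
Traceback (most recent call last):
  File "h.py", line 17, in go
    print("delta cm",(M.T@d*100).round(2),"yaw",round(-(p[2]-np.pi/2-az),4),"tool z",M[:,2].round(3),"| now chute",np.round([(c*e[0]+s*e[1])*1e3,(-s*e[0]+c*e[1])*1e3,o["tool_pos"][2]*1e3],1),"F chute",np.round([c*o["wrist_force"][0]+s*o["wrist_force"][1],-s*o["wrist_force"][0]+c*o["wrist_force"][1],o["wrist_force"][2]],1),"w",o["grip_width"].round(4),"t",o["t"])
                                                                                                                                                                                                                                                                                                                                        ^^^^^^^^^^^^^^^^^^^^^
AttributeError: 'float' object has no attribute 'round'
```

```bash
sed -i 's/o\["grip_width"\].round(4)/round(o["grip_width"],4)/' h.py
python3 -c "
from h import *
go((-105,34,200))"
```

```text
delta cm [-41.88 -50.52   3.11] yaw -1.2014 tool z [-0.     0.002 -1.   ] | now chute [-678.   353.8  230.2] F chute [ 0.1 -0.3 -0.4] w 0.0855 t 0.1
```

```bash
python3 -m crank '{"hand":[6.5,6.5,6.5,6.5,6.5,6.5,6.5,6.5,6.5,6.5,6.5,6.5,6.5,6.5,6.5,6.5,6.5,6.5,6.5,6.5],"delta_pos":[[-2.4,-2.9,0.2],[-4.8,-5.8,0.4],[-7.2,-8.7,0.6],[-9.6,-11.6,0.8],[-12,-14.5,1],[-14.4,-17.4,1.2],[-16.8,-20.3,1.4],[-19.2,-23.2,1.6],[-21.6,-26.1,1.8],[-24,-29,2],[-26.4,-31.9,2.2],[-28.8,-34.8,2.4],[-31.2,-37.7,2.6],[-33.6,-40.5,2.8],[-36,-43.4,3],[-38.4,-46.3,3.1],[-40.8,-49.2,3.1],[-41.9,-50.5,3.1],[-41.9,-50.5,3.1],[-41.9,-50.5,3.1]],"yaw":[-0.1,-0.2,-0.3,-0.4,-0.5,-0.6,-0.7,-0.8,-0.9,-1.0,-1.1,-1.2,-1.2,-1.2,-1.2,-1.2,-1.2,-1.2,-1.2,-1.2]}' 20
python3 -c "
from h import *
go((-105,34,100))"
```

```text
t: 2.1
tool_pos: [0.5424, -0.0536, 0.1998]
ee_rot: [3.139, -0.128, -0.002]
wrist_force: [-0.2, -0.3, 0.2]
grip_width: 0.0653
delta cm [ 0.06 -0.05  9.98] yaw -0.0006 tool z [-0.001 -0.    -1.   ] | now chute [-105.4   34.5  199.8] F chute [-0.3  0.2  0.2] w 0.0653 t 2.1
```

```bash
python3 -m crank '{"hand":[6.5,6.5,6.5,6.5,6.5],"delta_pos":[[0,0,3],[0,0,6],[0,0,9],[0.05,-0.05,11.5],[0.05,-0.05,11.5]],"yaw":[0,0,0,0,0]}'
python3 - <<'E'
from h import *
a=viewer.snapshot("side")[95:290,220:400]; b=viewer.snapshot("top")[130:235,270:400]
a=cv2.resize(a,None,fx=2.5,fy=2.5,interpolation=2); b=cv2.resize(b,None,fx=2.5,fy=2.5,interpolation=2)
out=np.zeros((max(a.shape[0],b.shape[0]),a.shape[1]+b.shape[1],3),np.uint8); out[:a.shape[0],:a.shape[1]]=a; out[:b.shape[0],a.shape[1]:]=b
cv2.imwrite("pics/c1.png",out); go((-105,34,85))
E
```

```text
t: 2.6
tool_pos: [0.5394, -0.0535, 0.0808]
ee_rot: [-3.137, 0.131, 0.014]
wrist_force: [-0.8, 0.0, 0.2]
grip_width: 0.0655
delta cm [-0.   -0.08  0.04] yaw -0.0026 tool z [-0.001  0.    -1.   ] | now chute [-105.8   34.    85.4] F chute [-0.9 -0.6  0.1] w 0.0651 t 2.7
```

View pics/c1.png

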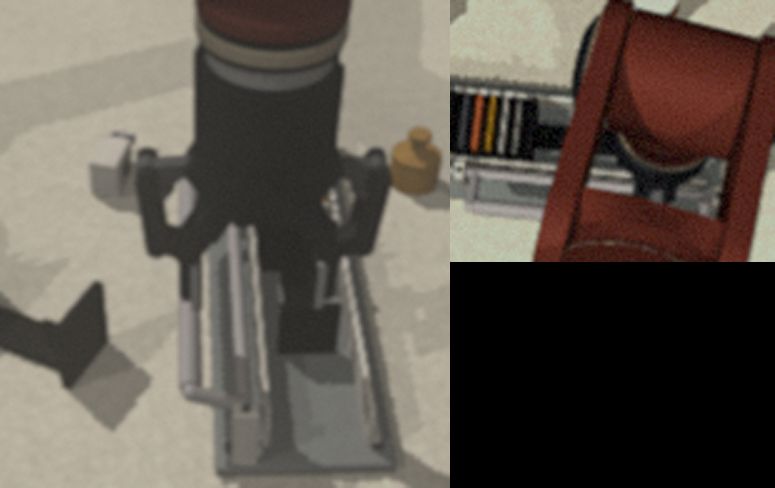

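The left fingertip (crop (190,300)) is above the thumb bar. The right one (322,305) is over the channel, behind the push plate (308,330). I'm pressing down.

```bash
python3 -m crank '{"hand":[6.5,6.5,6.5,6.5,6.5,6.5],"delta_pos":[[0,-0.05,1],[0,-0.05,2],[0,-0.05,3],[0,-0.05,4],[0,-0.05,4.5],[0,-0.05,4.5]],"yaw":[0,0,0,0,0,0]}'
python3 -c "
from h import *
go((-105,34,32))"
```

```text
t: 3.3
tool_pos: [0.5435, -0.0527, 0.0398]
ee_rot: [3.139, -0.129, 0.0]
wrist_force: [1.5, -0.5, 1.9]
grip_width: 0.065
delta cm [-0.06  0.06  0.78] yaw -0.0012 tool z [ 0. -0. -1.] | now chute [-104.4   33.4   39.8] F chute [-0.3 -1.5  1.9] w 0.065 t 3.3
```

```bash
python3 -m crank '{"hand":[6.5,6.5,6.5,6.5],"delta_pos":[[0,0,0.4],[0,0,0.8],[0,0,0.8],[0,0,0.8]],"yaw":[0,0,0,0]}'
python3 - <<'E'
from h import *
im=viewer.snapshot("side"); cv2.imwrite("pics/c2.png",cv2.resize(im[100:300,230:400],None,fx=3.5,fy=3,interpolation=2)) 
a=viewer.snapshot("top")[130:235,200:400]; cv2.imwrite("pics/c2t.png",cv2.resize(a,None,fx=4,fy=4,interpolation=2))
p=np.load("p.npy"); go((-105,34,32))
for q in(.7,.8,.9,1,1.1,1.25):
    L=[(x,46+34*np.cos(.35-q),50+34*np.sin(.35-q)) for x in(-155,45)]; dy,dz=-56,-26
    L.append((100,46+dy*np.cos(q)+dz*np.sin(q),50-dy*np.sin(q)+dz*np.cos(q)))
    print(q,((proj("side",world(p,L))-[230,100])*[3.5,3]).round().tolist(),"top tip",((proj("top",world(p,L[2]))-[200,130])*4).round().tolist())
E
```

```text
t: 3.7
tool_pos: [0.5448, -0.0529, 0.0333]
ee_rot: [3.139, -0.129, 0.005]
wrist_force: [4.9, -1.1, 4.4]
grip_width: 0.0649
delta cm [-0.19  0.05  0.14] yaw -0.0014 tool z [ 0.003 -0.001 -1.   ] | now chute [-104.5   32.2   33.4] F chute [ 0.5 -5.3  4.6] w 0.0653 t 3.8
0.7 [[233.0, 483.0], [229.0, 231.0], [393.0, 143.0]] top tip [[240.0, 159.0]]
0.8 [[236.0, 487.0], [232.0, 235.0], [390.0, 135.0]] top tip [[238.0, 160.0]]
0.9 [[240.0, 491.0], [235.0, 239.0], [386.0, 128.0]] top tip [[236.0, 162.0]]
1 [[245.0, 494.0], [238.0, 242.0], [381.0, 121.0]] top tip [[234.0, 165.0]]
1.1 [[250.0, 497.0], [242.0, 245.0], [375.0, 114.0]] top tip [[232.0, 169.0]]
1.25 [[258.0, 501.0], [249.0, 249.0], [364.0, 105.0]] top tip [[228.0, 177.0]]
```

View pics/c2.png

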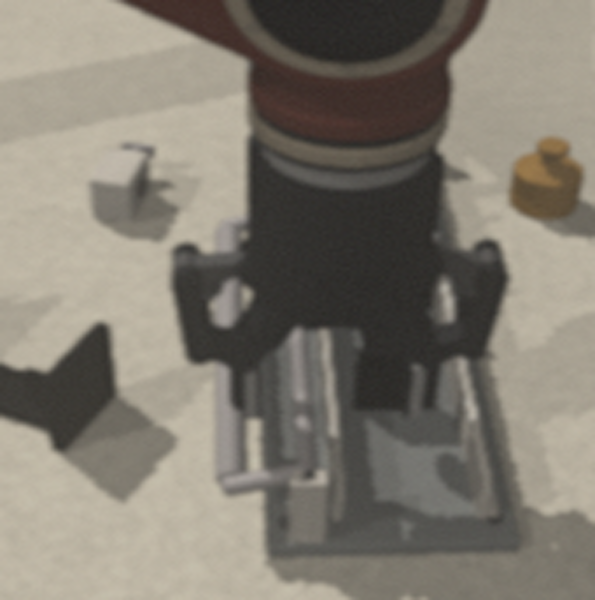

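View pics/c2t.png

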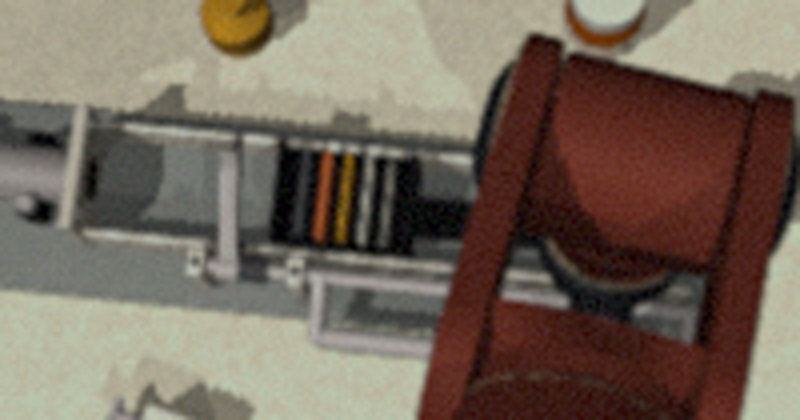

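Run:
```python
from h import *
p=np.load("p.npy")
for z in(35,40):
  L=[(-115.5,y,z) for y in(-30,-20,-15,-7,0,64,72,79)]
  print(z,((proj("side",world(p,L))-[230,100])*[3.5,3]).round().tolist())
im=viewer.snapshot("side")[205:255,280:370]; cv2.imwrite("pics/c3.png",cv2.resize(im,None,fx=8,fy=8,interpolation=2))
```

```text
35 [[469.0, 424.0], [448.0, 424.0], [437.0, 425.0], [419.0, 425.0], [404.0, 425.0], [263.0, 428.0], [245.0, 428.0], [230.0, 428.0]]
40 [[470.0, 418.0], [449.0, 418.0], [438.0, 418.0], [420.0, 419.0], [405.0, 419.0], [263.0, 421.0], [245.0, 422.0], [230.0, 422.0]]
```

View pics/c3.png

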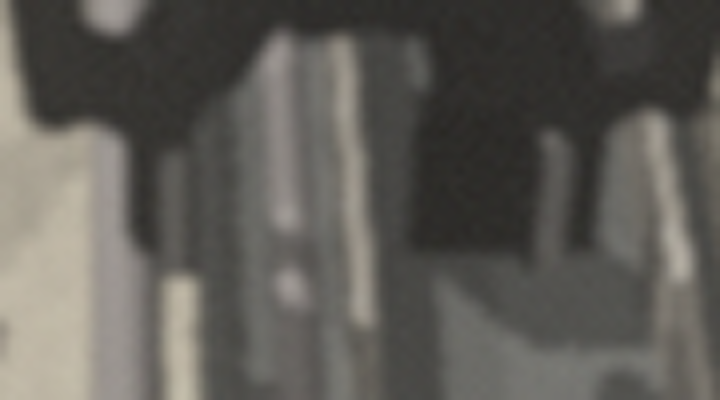

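The left pad sits on the inner slope of the bar (pad at y≈66–72, bar axis at ≈77), with a sideways force. I'll ease off, shift 7 mm outward and press again.

```bash
python3 -m crank '{"hand":[6.5,6.5,6.5,6.5,6.5,6.5,6.5,6.5],"delta_pos":[[0,0,-1.2],[0,0,-2.5],[-0.4,0,-2.5],[-0.6,0,-2.5],[-0.6,0,-1.2],[-0.6,0,-0.4],[-0.6,0,0.3],[-0.6,0,0.3]],"yaw":[0,0,0,0,0,0,0,0]}'
python3 - <<'E'
from h import *
go((-105,39,28))
im=viewer.snapshot("side")[100:300,230:400]; cv2.imwrite("pics/c4.png",cv2.resize(im,None,fx=3.5,fy=3,interpolation=2))
E
```

```text
t: 4.65
tool_pos: [0.5381, -0.0522, 0.0289]
ee_rot: [-3.139, 0.129, -0.002]
wrist_force: [2.3, 0.3, 4.7]
grip_width: 0.0653
delta cm [-0.01  0.06  0.09] yaw -0.0015 tool z [ 0.001  0.    -1.   ] | now chute [-104.4   38.9   28.9] F chute [ 0.4 -2.3  4.7] w 0.0653 t 4.65
```

View pics/c4.png

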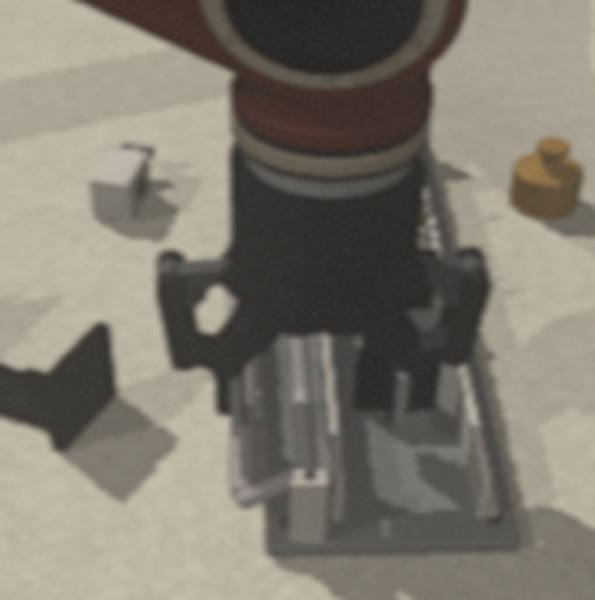

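Now the bar's rear end is at (242,495), so q≈1.0, and the force is mostly vertical at 4.7 N. Pushing.

```bash
python3 -m crank '{"hand":[6.5,6.5,6.5,6.5,6.5,6.5,6.5,6.5,6.5,6.5,6.5,6.5,6.5,6.5,6.5],"delta_pos":[[0,-0.3,0],[0,-0.7,0],[0,-1.1,0],[0,-1.5,0],[0,-1.9,0],[0,-2.3,0],[0,-2.7,0],[0,-3.1,0],[0,-3.5,0],[0,-3.9,0],[0,-4.3,0],[0,-4.7,0],[0,-5.1,0],[0,-5.5,0],[0,-5.9,0]],"yaw":[0,0,0,0,0,0,0,0,0,0,0,0,0,0,0]}'
python3 - <<'E'
from h import *
go((14,39,28))
im=viewer.snapshot("side")[80:300,210:400]; a=cv2.resize(im,None,fx=2.5,fy=2.5,interpolation=2)
b=cv2.resize(viewer.snapshot("top")[130:235,180:320],None,fx=2.2,fy=2.2,interpolation=2)
out=np.zeros((a.shape[0],a.shape[1]+b.shape[1],3),np.uint8); out[:,:a.shape[1]]=a; out[:b.shape[0],a.shape[1]:]=b
cv2.imwrite("pics/c5.png",out)
E
```

```text
t: 6.2
tool_pos: [0.5422, 0.0069, 0.0293]
ee_rot: [-3.139, 0.129, -0.0]
wrist_force: [-0.7, -4.3, 1.9]
grip_width: 0.0652
delta cm [ 0.04 -5.91  0.13] yaw -0.0013 tool z [ 0.  0. -1.] | now chute [-45.1  39.5  29.3] F chute [-4.3  0.3  1.9] w 0.0652 t 6.2
```

View pics/c5.png

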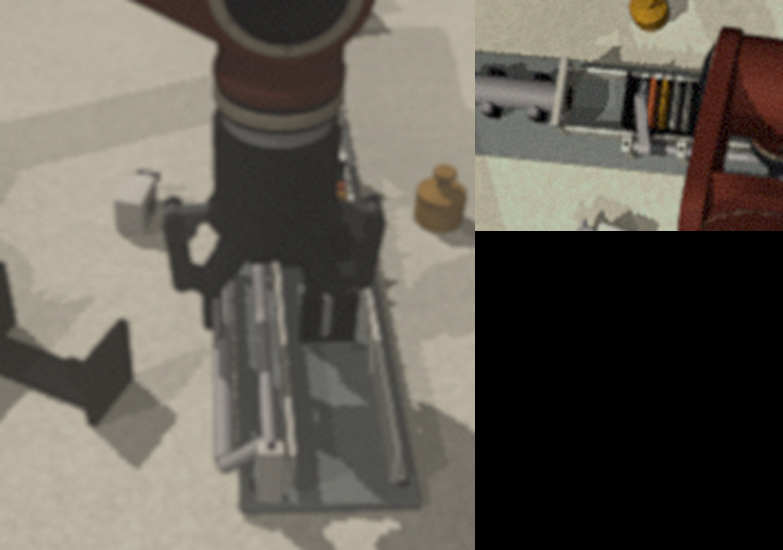

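The block is passing under the raised gate (right part, (640,100)); the gate is still up and push force is 4 N. Continuing home, slowly near the end.

```bash
python3 -m crank '{"hand":[6.5,6.5,6.5,6.5,6.5,6.5,6.5,6.5,6.5,6.5,6.5,6.5,6.5,6.5,6.5,6.5],"delta_pos":[[0,-0.4,0.1],[0,-0.8,0.1],[0,-1.2,0.1],[0,-1.6,0.1],[0,-2,0.1],[0,-2.4,0.1],[0,-2.8,0.1],[0,-3.2,0.1],[0,-3.6,0.1],[0,-4,0.1],[0,-4.4,0.1],[0,-4.8,0.1],[0,-5.1,0.1],[0,-5.3,0.1],[0,-5.5,0.1],[0,-5.5,0.1]],"yaw":[0,0,0,0,0,0,0,0,0,0,0,0,0,0,0,0]}'
python3 -c "
from h import *
go((14,39,28))"
```

```text
t: 7.9
tool_pos: [0.5475, 0.061, 0.0292]
ee_rot: [3.138, -0.129, 0.003]
wrist_force: [-0.4, -5.5, 5.7]
grip_width: 0.0648
delta cm [-0.05 -0.47  0.12] yaw -0.0015 tool z [ 0.002 -0.001 -1.   ] | now chute [ 9.3 38.6 29.2] F chute [-5.5 -0.   5.7] w 0.0648 t 7.9
```

```bash
python3 -m crank '{"hand":[6.5,6.5,6.5,6.5,6.5,6.5],"delta_pos":[[0,-0.15,0.05],[0,-0.3,0.05],[0,-0.45,0.05],[0,-0.6,0.05],[0,-0.7,0.05],[0,-0.7,0.05]],"yaw":[0,0,0,0,0,0]}'
python3 -c "
from h import *
go((14,39,28))"
```

```text
t: 8.5
tool_pos: [0.5483, 0.0671, 0.029]
ee_rot: [3.136, -0.129, 0.003]
wrist_force: [-0.3, -7.8, 7.4]
grip_width: 0.0653
delta cm [-0.07  0.14  0.1 ] yaw -0.0016 tool z [ 0.002 -0.003 -1.   ] | now chute [15.4 38.3 29. ] F chute [-7.8 -0.4  7.4] w 0.0653 t 8.5
```

```bash
python3 -m crank '{"hand":[6.5,6.5,6.5,6.5,6.5],"delta_pos":[[0,-0.15,0],[0,-0.3,0],[0,-0.4,0],[0,-0.5,0],[0,-0.5,0]],"yaw":[0,0,0,0,0]}'
python3 -c "
from h import *
go((14,39,28))"
```

```text
t: 9.0
tool_pos: [0.5483, 0.0674, 0.0292]
ee_rot: [3.127, -0.131, 0.001]
wrist_force: [-5.6, -26.7, 10.4]
grip_width: 0.0652
delta cm [-0.07  0.16  0.12] yaw -0.0028 tool z [-0.    -0.012 -1.   ] | now chute [15.6 38.3 29.2] F chute [-27.    3.4  10.4] w 0.0652 t 9.0
```

It has stalled at 27 N against the end stop. I'll back off with the gate still up and check before releasing.

```bash
python3 -m crank '{"hand":[6.5,6.5,6.5,6.5,6.5,6.5,6.5,6.5],"delta_pos":[[0,0.3,0],[0,0.6,0],[0,1,0],[0,1.5,0],[0,2,0],[0,2.5,0],[0,2.5,0],[0,2.5,0]],"yaw":[0,0,0,0,0,0,0,0]}'
python3 - <<'E'
from h import *
go((14,39,28)); p=np.load("p.npy")
cv2.imwrite("pics/c6.png",cv2.resize(viewer.snapshot("top")[140:220,190:350],None,fx=5,fy=5,interpolation=2))
for x in(140,144,148): print(x,((proj("top",world(p,[(x+40,-28,56),(x-40,-28,56),(x-40,28,56)]))-[190,140])*5).round().tolist())
E
```

```text
t: 9.8
tool_pos: [0.545, 0.0481, 0.0273]
ee_rot: [3.138, -0.128, -0.002]
wrist_force: [-3.0, -0.2, 2.3]
grip_width: 0.0652
delta cm [ 0.1  -1.79 -0.07] yaw -0.0011 tool z [-0.001 -0.001 -1.   ] | now chute [-3.9 40.  27.3] F chute [-0.4  2.9  2.3] w 0.0652 t 9.8
140 [[183.0, 107.0], [357.0, 124.0], [341.0, 244.0]]
144 [[175.0, 107.0], [348.0, 123.0], [332.0, 244.0]]
148 [[166.0, 106.0], [339.0, 122.0], [323.0, 243.0]]
```

View pics/c6.png

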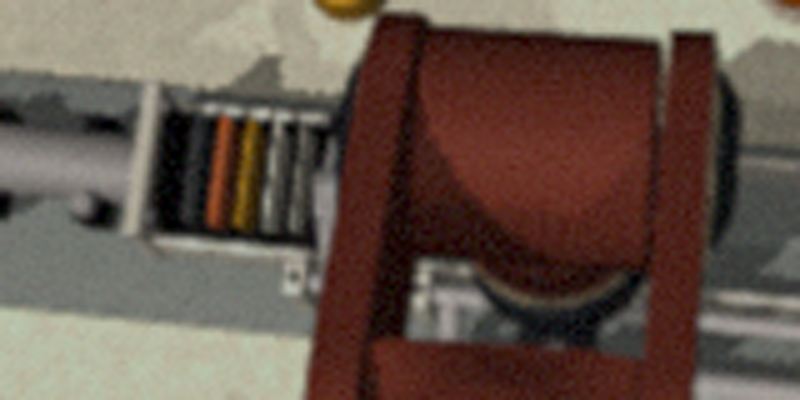

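The block's front is against the end stop (150–165,170). Releasing the bar and lifting clear.

```bash
python3 -m crank '{"hand":[6.5,6.5,6.5,6.5,6.5,6.5,6.5,6.5,6.5,6.5,6.5,6.5,6.5,6.5,6.5,6.5,6.5],"delta_pos":[[0,0,-0.5],[0,0,-1],[0,0,-1.5],[0,0,-2],[0,0,-2.5],[0,0,-3],[0,0,-3.5],[0,0,-4],[0,0,-4.5],[0,0,-5],[0,1.5,-8],[0,4.5,-11],[0,8,-14],[0,12,-16],[0,16,-16],[0,20,-16],[0,20,-16]],"yaw":[0,0,0,0,0,0,0,0,0,0,0,0,0,0,0,0,0]}'
python3 - <<'E'
from h import *
go((14,39,28)); 
a=cv2.resize(viewer.snapshot("top")[120:240,150:390],None,fx=2.4,fy=2.4,interpolation=2)
b=cv2.resize(viewer.snapshot("side")[95:250,270:360],None,fx=2.4,fy=2.4,interpolation=2)
out=np.zeros((max(a.shape[0],b.shape[0]),a.shape[1]+b.shape[1],3),np.uint8); out[:a.shape[0],:a.shape[1]]=a; out[:b.shape[0],a.shape[1]:]=b
cv2.imwrite("pics/c7.png",out)
E
```

```text
t: 11.55
tool_pos: [0.5288, -0.1547, 0.1884]
ee_rot: [3.137, -0.137, 0.001]
wrist_force: [1.1, 1.0, -0.4]
grip_width: 0.0646
delta cm [ -0.07 -22.16  16.01] yaw -0.0064 tool z [ 0.    -0.002 -1.   ] | now chute [-207.3   39.8  188.4] F chute [ 1.1 -1.  -0.4] w 0.0646 t 11.55
```

View pics/c7.png

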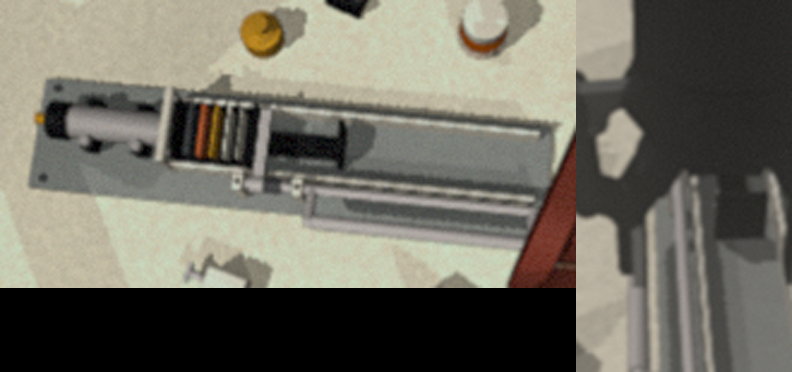

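Rack home at (210,133), gate shut across at (262,150) just behind it. The bar's front end is back at full-picture (278,213), as at the start. The jar, mass and clamp stand where they were.

```bash
python3 -c "
from plant import close_job
print(close_job())"
```

```text
the job is handed in; nothing more can be done
None
```

The rack is loaded in the counting bay, with its front against the end stop and the gate shut behind it. I handed the job in at about 11.6 s of the 42 s allowed; no verdict was reported.

- **What I did:** I pressed the thumb bar down with the left fingertip, to a gate angle of about 1.0 rad by the picture. The right finger pushed the rack under the gate until it stalled at about 27 N. I then backed off with the gate still up and lifted clear, so the gate closed.
- **Correction on the way:** The first press sat on the inner slope of the bar and pushed sideways. I eased off, shifted about 6 mm outward and pressed again before pushing.
- **Last checks:** In the final picture the rack's front is at the stop. The thumb bar's front end is within a pixel of its starting place, and the jar, brass mass and boss head look unmoved. The wrist force was near zero with the tool raised clear.
- **Not measured:** I had no direct reading of the gate angle or of any force between rack and gate; both are judged from the pictures and the wrist force only. No check failed at the end.

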